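Treat the small tools in the UV steriliser

ROBOT

A 7-joint arm with a two-finger parallel gripper is mounted at the origin on a cart in front of the work surface, level with it; the furniture and walls round the work are solid. World frame = base frame: x ahead of the robot, y to its left, z up, the work surface at z = 0. Lengths are in m, angles in rad, forces in N, time in s.
With the tool pointing down it reaches from about 0.425 to 1.025 m from the base axis. Payload 9.4 kg.
Tool frame: the origin (TCP) lies between the finger pads; the fingertips stand 11 mm ahead of it and the grasp point (between the pads) lies 8 mm behind it; z points along the fingers, y is the line along which they close (so a half turn about z gives the same grasp; the last joint's range is limited). The gripper opens to 85 mm and grips with 20 to 120 N. Pads are 22 mm wide; open, the fingers measure 114 mm over their backs; the gripper's body (76 mm by 85 mm) begins 54 mm behind the grasp point. The pads swing forward as they close: fully open they stand 13 mm farther back than shut.
Start: joints at [1.241, 0.599, -0.003, 1.599, 0.002, 0.943, -0.08], TCP at [0.181, -0.702, 0.242] pointing down, gripper open.
Joint ranges: [-2.57, 2.57], [-0.35, 1.97], [-1.29, 1.29], [0.11, 2.56], [-1.05, 4.19], [0.11, 1.86], [-2.63, 2.63]. Speed limits (rad/s): [2.22, 2.22, 3.01, 3.01, 3.14, 3.14, 3.14].

INTERFACE

Orientations are given as a unit quaternion [w, x, y, z].
In Python, from cell import env gives the robot as it stands. The module is installed in compiled form; this text tells all that it offers. Calls block until the motion is done:
- env.move_pose(position, orientation): joint-space move of the TCP to a pose.
- env.move_linear(position, orientation=None, v=0.15, until_force=None): straight line of the TCP; orientation=None keeps the orientation; v is the mean speed in m/s. With until_force (N) it stops when the force on the tool has changed by that much, and returns True; else False.
- env.goto_joints(angles): joint-space move.
- env.gripper_to(opening, grasp_force=None): finger opening in m; grasp_force is the grip in N (None keeps the last); returns when the fingers have stopped.
- env.hold(seconds).
- env.solve_ik(position, orientation): joint angles nearest the present ones, or None.
- env.get_state(): the state.
- env.camera(name): name is "scene" or "top" or "wrist"; returns the picture (420x560x3 uint8, red, green, blue); there is no depth.
- env.camera_info(name): a dict with "fx", "fy", "cx", "cy" (pixels), "position" and "rotation" of the camera in the world. Camera axes: x right, y up, looking along -z (the intrinsics and any distortion apply to the point x, -y, -z); pixel columns grow to the right and rows downward; lengths in m; the calibration is good to about 2 mm. A picture is of the moment at which its call begins: read the wrist's pose just before it. camera_info takes no time and is no camera call; for the wrist camera it gives the pose at the moment of the call.
A pose or a line that the arm cannot do raises env.IKError and nothing moves.
- env.hand_in(): hands the job in; it is judged then, once.
Trained networks look in the newest picture that a camera, given by its name, has taken for a name from the list of things; names that differ only in an ending like _2 or _b are one class to them, and where a whole thing is asked for, a point or a joint stands for the part that bears it (a point fixed in the world has none). Each returns a list of dicts, best first, with "conf" (0 to 1); they miss things now and then, are a little off and sometimes report something else, mostly with a low value. They report only what shows in the picture. A call takes as long as a camera call.
- env.find_in(label, camera): "point" ([x, y, z] in m, in world coordinates, good to about 4 mm: the middle of the surface that is visible of it).
The state is a dict: "time_s": time; "joints": joint angles; "joint_velocities": joint speeds; "joint_efforts": joint torques, N m; "ee_pos": TCP position; "eef_rot": TCP orientation; "force": force on the tool from outside, world axes, zero at the start; "moment": the same for the moment, N m; "width": finger opening in m; "gripper_force": force on a finger pad.
Only numpy, scipy, OpenCV 4.12 (cv2) and the standard library are available. Lean on these libraries where they do the work, as an engineer would, in place of code of your own. Each camera call takes 0.05 s, during which the arm holds its last target. There are 200 camera calls.

TASK

Turn the steriliser's dial back to off (the round dot) first; then, with it off, lay every slim precision screwdriver and the tweezers, as many as are here, level across both of the steriliser's narrow raised rails, square to the rails, with their middles centred between the rails and a finger's breadth or more between neighbours. When all lie there, turn the dial clockwise until its pointer line is at the long thick tick. Leave the wooden-handled screwdriver, the lens and the loupe where they are.

Things in the scene. Friction and masses are not known exactly. Their poses are not given: they have to be found in the camera images.
- steriliser: grey UV tool steriliser, a fixed low box 460 mm long (its y axis, from -288 to +172 mm), 98 mm deep (its x axis, +-49 mm), top face 35 mm above the worktop. Origin: on the worktop under the middle of the pair of rails. The rails stand over the lamp window; the dial is on the box top at the -y end
- rails_mid (a point): midpoint between the two rails, at the height of their top edges, 60 mm above the worktop (0, 0, 60 mm in the steriliser's frame, same axes). The narrow upright aluminium rails run along the y axis at x = -39 and +39 mm, each 6 mm thick, y = -163 to +163 mm, 25 mm higher than the box top. Across their ends, at y = -166 and +166 mm, stand end plates 6 mm thick, 59 mm above the worktop
- dial (a joint): dial angle, rad, clockwise from above. At 0 (a stop) the black pointer line on the bar is at the round dot (off), along the steriliser's +y axis, towards the rails. Thin ticks follow every 30 degrees; the one long thick tick stands at 2.094 rad (120 degrees). Upper stop at 4.19. Light friction (0.05 N m); stays where it is left
- dial_grip (a point): point on the dial's upright axis, 56 mm above the worktop, at (0, -236) mm in the steriliser's frame. The grey dial is a disc 52 mm wide, top 43 mm above the worktop, with an upright bar to grip on it: 12 mm thick, 46 mm long, reaching to 68 mm. At dial angle 0 the bar runs along the steriliser's y axis; it turns with the dial. The point does not turn
- driver_1: slim precision screwdriver with a swivel cap on its end, 110 mm long, about 9 mm thick (solid as an 8 x 108 x 8 mm bar). Origin: middle of its length, centre of its underside (its axis is 4 mm up the body z axis); body y runs along the tool. About 20 g; starts lying on the worktop
- driver_2: slim precision screwdriver with a swivel cap on its end, 110 mm long, about 9 mm thick (solid as an 8 x 108 x 8 mm bar). Origin: middle of its length, centre of its underside (its axis is 4 mm up the body z axis); body y runs along the tool. About 20 g; starts lying on the worktop
- driver_3: slim precision screwdriver with a swivel cap on its end, 110 mm long, about 9 mm thick (solid as an 8 x 108 x 8 mm bar). Origin: middle of its length, centre of its underside (its axis is 4 mm up the body z axis); body y runs along the tool. About 20 g; starts lying on the worktop
- tweezers: steel tweezers, 127 mm long, 12 mm wide, 9 mm high, lying flat; solid. Origin: middle of the length, centre of the underside; body y runs along them. Starts lying on the worktop
- lens: bystander: clear round lens blank, 64 mm wide, 9 mm thick, lying on the worktop; origin at centre of its underside. Leave alone
- loupe: bystander: black eye loupe, 37 mm wide, 34 mm high; origin at centre of its underside. Leave alone
- wood_driver: bystander: larger screwdriver with a wooden handle, 152 mm long, 19 mm thick; origin at centre of its underside. Not to be treated; leave alone

How it is judged:
By the outcome, as a careful person would: the job done as asked, in the order asked, and still so for the second after the job is handed in, with the robot touching nothing.
Of driver_1, driver_2, driver_3, tweezers only 3 to 4 are there at a start; the rules pass over those that are not, and their reading is None.
At some moment in a run one of driver_1, driver_2, driver_3, tweezers may be knocked a few centimetres aside while the robot is not near it.
Once in a run the grip may slacken for a moment while it holds something.
It also fails if it takes over 208 s, if anything falls off the work surface, if the arm or the gripper's body presses on something with over 40 N, if the wrist force passes 120 N, or if a joint passes its speed limit or range.

## Working session

There is one attempt and no reset: what is moved stays moved. The work goes in short steps, each a Python script; the robot and the scene stay as the last script left them, time stands still between calls to the robot, and variables do not carry over. Pictures are saved under pics/ and viewed, at most 14 in all, crops included, and the job is handed in when it is done.

```bash
mkdir -p pics; ls
cat > h.py <<'E'
import numpy as np, cv2
from cell import env
from scipy.spatial.transform import Rotation as R
def snap(cam,name=None):
    im=env.camera(cam); ci=env.camera_info(cam)
    if name: cv2.imwrite(f'pics/{name}.png',im[:,:,::-1])
    return im,ci
E
python3 - <<'E'
from h import *
for c in ('top','scene'):
    im,ci=snap(c,c+'0'); print(c,ci)
    for l in ('steriliser','dial','dial_grip','rails_mid','driver_1','tweezers','lens','loupe','wood_driver'):
        print(l,[(np.round(d['point'],3).tolist(),round(d['conf'],2)) for d in env.find_in(l,c)])
s=env.get_state();print(s)
E
```

```text
pics
top {'fx': 542.0990798891279, 'fy': 542.0990798891279, 'cx': 272.34259117362933, 'cy': 213.02772717901274, 'position': array([ 0.30680695, -0.07341001,  1.25591456]), 'rotation': array([-0.70136698, -0.05827023,  0.07089457,  0.70686837])}
steriliser [([0.543, 0.138, 0.035], 0.96)]
dial [([0.52, -0.039, 0.042], 0.6)]
dial_grip [([0.535, 0.138, 0.038], 0.62), ([0.569, -0.383, 0.006], 0.27)]
rails_mid [([0.538, 0.138, 0.036], 0.61)]
driver_1 [([0.569, -0.388, 0.009], 0.6), ([0.593, -0.22, 0.006], 0.43)]
tweezers [([0.504, -0.228, 0.007], 0.49)]
lens []
loupe [([0.418, 0.056, 0.033], 0.48), ([0.466, -0.38, 0.009], 0.16)]
wood_driver [([0.54, 0.138, 0.042], 0.6), ([0.674, -0.416, 0.012], 0.59)]
scene {'fx': 398.97662326283915, 'fy': 398.97662326283915, 'cx': 286.3054078644737, 'cy': 209.142809221845, 'position': array([0.19739609, 0.66299703, 0.73448453]), 'rotation': array([-0.19785394, -0.08758775,  0.41103582,  0.88556861])}
steriliser [([0.538, 0.205, 0.039], 0.63)]
dial [([0.518, -0.035, 0.049], 0.49)]
dial_grip [([0.541, 0.2, 0.033], 0.93)]
rails_mid [([0.538, 0.203, 0.037], 0
[... 265 characters left out ...]
: array([ 1.24131197,  0.59929492, -0.00250771,  1.59943003,  0.00181677,
        0.9429263 , -0.07978997]), 'joint_velocities': array([ 0.00137019, -0.00120282, -0.00119849, -0.00070594,  0.00030608,
       -0.00040901, -0.00089196]), 'joint_efforts': array([-7.17824278e-04, -7.76209259e+01,  1.56355921e+00, -2.58377284e+01,
        1.23297560e-02,  2.06714190e-03, -4.40116355e-05]), 'ee_pos': array([ 0.18130882, -0.70193647,  0.24226755]), 'eef_rot': array([-2.19053537e-05,  9.92020108e-01,  1.26079749e-01, -3.30448263e-05]), 'force': array([-0.69411757,  0.61692067,  0.38553703]), 'moment': array([ 0.00150452, -0.0139791 , -0.02428552]), 'gripper_force': 0.0, 'width': 0.08516366830847871}
```

View pics/top0.png

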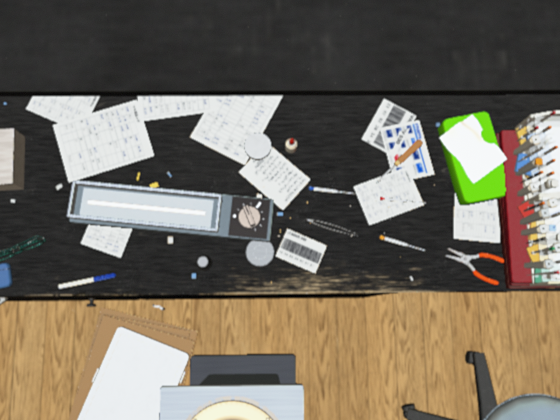

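View pics/scene0.png

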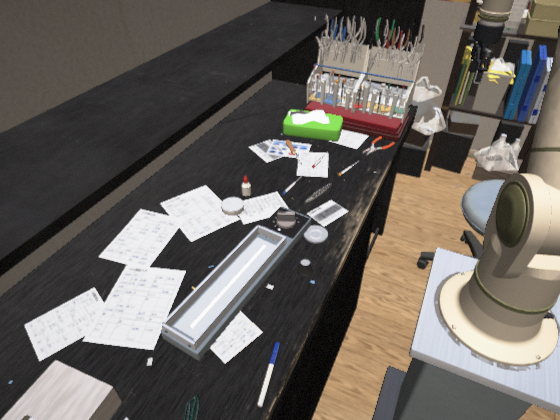

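```bash
cat >> h.py <<'E'
def q(a): return np.array([0,np.cos(a/2),np.sin(a/2),0])
def rot(ci): 
    w,x,y,z=ci['rotation']; return R.from_quat([x,y,z,w]).as_matrix()
def ray(ci,u,v):
    d=np.array([(u-ci['cx'])/ci['fx'],-(v-ci['cy'])/ci['fy'],-1]); return rot(ci)@d
def px2w(ci,u,v,z):
    d=ray(ci,u,v); p=np.array(ci['position']); return p+d*(z-p[2])/d[2]
def w2px(ci,P):
    c=rot(ci).T@(np.array(P)-ci['position']); return np.array([ci['cx']+ci['fx']*c[0]/-c[2], ci['cy']-ci['fy']*c[1]/-c[2]])
E
python3 - <<'E'
from h import *
print(env.camera_info('wrist'))
env.move_pose([0.5,-0.28,0.42],q(0.0))
im,ci=snap('wrist','w1'); print(env.get_state()['joints'].round(2),env.get_state()['time_s'],ci)
for l in ('driver_1','tweezers','wood_driver','dial','lens'):
    print(l,[(np.round(d['point'],3).tolist(),round(d['conf'],2),w2px(ci,d['point']).round().tolist()) for d in env.find_in(l,'wrist')])
cv2.imwrite('pics/w1b.png',cv2.resize(im,(784,588),interpolation=cv2.INTER_CUBIC)[:,:,::-1])
E
```

```text
{'fx': 291.2693199701968, 'fy': 291.2693199701968, 'cx': 282.09560953472646, 'cy': 213.880718636743, 'position': array([ 0.25013456, -0.68389387,  0.37336733]), 'rotation': array([ 0.78249091, -0.11359479,  0.0874388 , -0.60593619])}
[ 0.46  0.26 -0.07  1.72  0.02  1.17 -1.18] 3.0583 {'fx': 291.2693199701968, 'fy': 291.2693199701968, 'cx': 282.09560953472646, 'cy': 213.880718636743, 'position': array([ 0.57074864, -0.28099853,  0.55064041]), 'rotation': array([-0.69928983,  0.10183899, -0.10115615,  0.70027851])}
driver_1 [([0.595, -0.222, 0.006], 0.77, [248.0, 113.0]), ([0.573, -0.386, 0.006], 0.67, [341.0, 126.0]), ([0.472, -0.381, 0.008], 0.65, [335.0, 182.0])]
tweezers [([0.505, -0.224, 0.006], 0.51, [251.0, 164.0])]
wood_driver [([0.684, -0.415, 0.013], 0.74, [362.0, 56.0]), ([0.533, 0.052, 0.032], 0.16, [91.0, 151.0])]
dial [([0.524, -0.053, 0.043], 0.96, [149.0, 156.0])]
lens []
```

View pics/w1b.png

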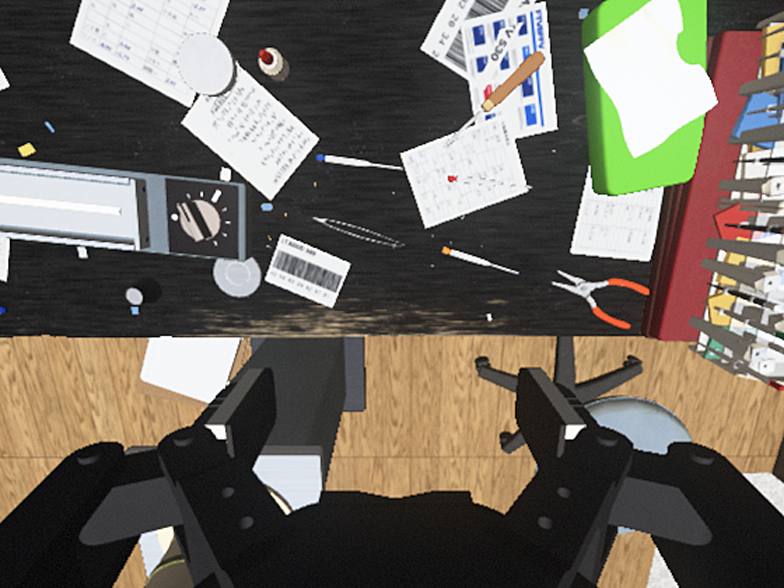

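Run:
```python
from h import *
ims=[]
for n,(x,y) in enumerate([(0.54,-0.05),(0.54,0.0),(0.54,0.28)]):
    env.move_pose([x,y,0.26],q(0.0))
    im,ci=snap('wrist'); np.savez(f'v{n}.npz',im=im,**ci)
    print([(l,[(np.round(d['point'],3).tolist(),round(d['conf'],2)) for d in env.find_in(l,'wrist')]) for l in ('dial','dial_grip','rails_mid')])
    cv2.imwrite(f'pics/v{n}.png',im[:,:,::-1])
    ims.append(im)
big=np.hstack([ims[0][:300],ims[2][:300]])
cv2.imwrite('pics/v0b.png',cv2.resize(ims[0][:320],(800,457),interpolation=cv2.INTER_CUBIC)[:,:,::-1])
cv2.imwrite('pics/v2b.png',cv2.resize(ims[2][:320],(800,457),interpolation=cv2.INTER_CUBIC)[:,:,::-1])
print(env.get_state()['time_s'])
```

```text
[('dial', [([0.528, -0.047, 0.045], 0.75)]), ('dial_grip', [([0.543, 0.105, 0.034], 0.71)]), ('rails_mid', [([0.538, 0.102, 0.033], 0.83)])]
[('dial', [([0.526, -0.044, 0.043], 0.92)]), ('dial_grip', [([0.575, -0.35, 0.003], 0.62), ([0.546, 0.134, 0.034], 0.56)]), ('rails_mid', [([0.542, 0.128, 0.034], 0.93)])]
[('dial', [([0.523, -0.037, 0.046], 0.66)]), ('dial_grip', [([0.549, 0.155, 0.036], 0.69), ([0.521, -0.038, 0.048], 0.63)]), ('rails_mid', [([0.542, 0.152, 0.035], 0.57)])]
6.4
```

View pics/v0b.png

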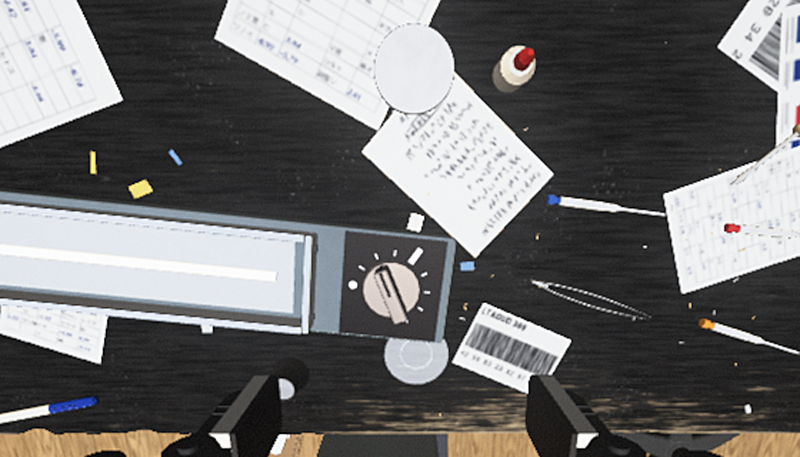

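View pics/v2b.png

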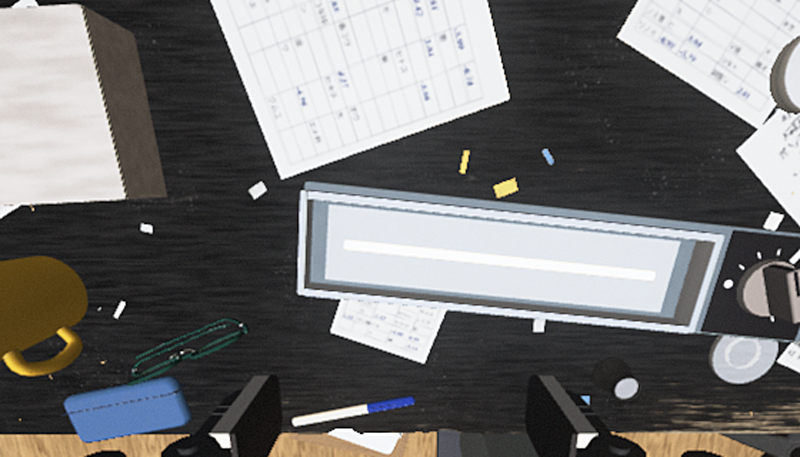

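Run:
```python
from h import *
from scipy.optimize import least_squares
C={0:np.load('v0.npz'),2:np.load('v2.npz')}
k=560/800
obs=[(2,300,190,42,169,60),(2,298,294,-42,169,60),(2,724,235,42,-169,60),(2,698,331,-42,-169,60),
(0,312,236,42,-169,60),(0,306,333,-42,-169,60),(0,455,240,49,-288,35),(0,447,341,-49,-288,35),(0,391,291,0,-236,43)]
def f(p,full=False):
    c,s=np.cos(p[2]),np.sin(p[2]); r=[]
    for n,u,v,x,y,z in obs:
        x,y,z=x/1e3,y/1e3,z/1e3+p[3]
        r.append(w2px(C[n],[p[0]+c*x-s*y,p[1]+s*x+c*y,z])-[u*k,v*k])
    return np.ravel(r)
s=least_squares(f,[.54,.19,-.08,0],loss='soft_l1'); print(s.x,np.reshape(s.fun,(-1,2)).round(1).tolist())
im=C[0]['im']; c=w2px(C[0],[s.x[0]-np.sin(s.x[2])*-.236,s.x[1]-.236*np.cos(s.x[2]),.056]).astype(int);print(c)
crop=im[c[1]-45:c[1]+45,c[0]-60:c[0]+60]
np.save('st.npy',s.x)
cv2.imwrite('pics/dial.png',cv2.resize(crop,None,fx=5,fy=5,interpolation=cv2.INTER_CUBIC)[:,:,::-1])
```

```text
[ 0.54730376  0.19280673 -0.10417772 -0.00297282] [[0.0, -0.1], [-0.8, 0.3], [0.3, -0.4], [-3.4, 1.3], [0.2, -0.3], [1.6, 0.6], [1.5, -1.4], [-3.2, 1.9], [0.3, -1.2]]
[273 205]
```

View pics/dial.png

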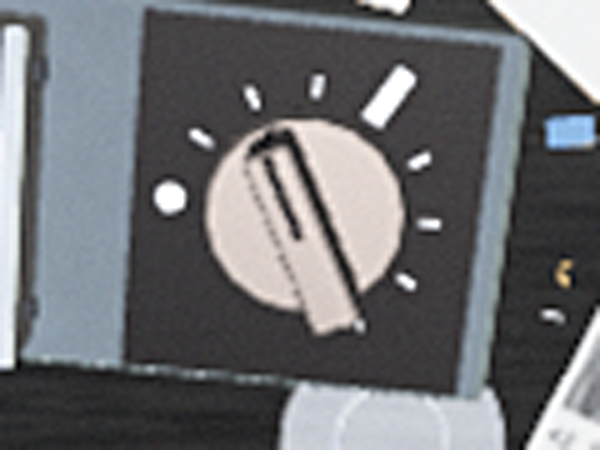

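```bash
cat >> h.py <<'E'
st=np.load('st.npy')
def S(x,y,z=0): # steriliser mm -> world
    c,s=np.cos(st[2]),np.sin(st[2]); return np.array([st[0]+(c*x-s*y)/1e3,st[1]+(s*x+c*y)/1e3,z/1e3])
def ik(p,a): return env.solve_ik(np.array(p,float),q(a))
E
python3 - <<'E'
from h import *
ci=np.load('v0.npz')
f=lambda u,v,z:px2w(ci,u/5+273-60,v/5+205-45,z)
A,B=f(268,147,.068),f(336,328,.068); print(A,B,(A+B)/2,np.linalg.norm(A-B),S(0,-236))
phi=np.arctan2(*(A-B)[1::-1]); print('phi',phi,'dial',st[2]+np.pi/2-phi)
for n,p in (('dot',(170,197)),('thick',(390,97)),('disc',(305,215))): print(n,f(*p,.036 if n!='disc' else .043))
g=S(0,-236,57)
off=st[2]+np.pi/2
for k in (-2,-1,0,1):
    print(k,[ (a:=x+k*np.pi, None if (j:=ik(g,x+k*np.pi)) is None else j.round(2).tolist()) for x in (phi,off,off-2.094)])
E
```

```text
[ 0.54511923 -0.0345064   0.068     ] [ 0.50188201 -0.04973121  0.068     ] [ 0.52350062 -0.04211881  0.068     ] 0.045839412610772984 [ 0.52276226 -0.04191377  0.        ]
phi 0.33856466240936667 dial 1.1280539441327844
dot [ 0.52585575 -0.00800549  0.036     ]
thick [ 0.55102182 -0.06307124  0.036     ]
disc [ 0.52289263 -0.04204188  0.043     ]
-2 [(np.float64(-5.94462064477022), [0.08, 0.66, -0.16, 2.19, 0.32, 0.32, -1.58]), (np.float64(-4.816566700637435), [0.23, 0.68, -0.38, 2.18, 0.65, 0.4, -0.78]), (np.float64(-6.910566700637435), [0.01, 0.66, -0.05, 2.19, 0.11, 0.3, -2.33])]
-1 [(np.float64(-2.8030279911804263), [0.66, 0.93, -1.11, 2.15, 1.17, 0.89, 0.72]), (np.float64(-1.674974047047642), [-0.27, 0.69, 0.36, 2.21, -0.7, 0.35, -2.56]), (np.float64(-3.768974047047642), [0.42, 0.74, -0.66, 2.17, 0.92, 0.55, -0.01])]
0 [(np.float64(0.33856466240936667), [0.08, 0.66, -0.16, 2.19, 0.32, 0.32, -1.58]), (np.float64(1.4666186065421511), [0.23, 0.68, -0.38, 2.18, 0.65, 0.4, -0.78]), (np.float64(-0.6273813934578487), [0.01, 0.66, -0.05, 2.19, 0.11, 0.3, -2.33])]
1 [(np.float64(3.48015731599916), [0.66, 0.93, -1.11, 2.15, 1.17, 0.89, 0.72]), (np.float64(4.608211260131944), [-0.27, 0.69, 0.36, 2.21, -0.7, 0.35, -2.56]), (np.float64(2.5142112601319444), [0.42, 0.74, -0.66, 2.17, 0.92, 0.55, -0.01])]
```

```bash
cat >> h.py <<'E'
def turn(a0,a1,z=57,n=8):
    g=S(0,-236,z)
    env.gripper_to(0.05)
    env.move_pose(S(0,-236,140),q(a0)); env.move_linear(g,q(a0),v=0.12,until_force=15)
    env.gripper_to(0.0,30); print('w',env.get_state()['width'])
    for a in np.linspace(a0,a1,n+1)[1:]: env.move_linear(g,q(a),v=0.1)
    s=env.get_state(); print('moment',s['moment'].round(2),'force',s['force'].round(1),s['time_s'])
    env.gripper_to(0.05); env.move_linear(S(0,-236,140),q(a1),v=0.2)
E
python3 - <<'E'
from h import *
turn(.339,1.467)
env.move_pose([0.50,-0.14,0.26],q(0))
im,ci=snap('wrist'); np.savez('v3.npz',im=im,**ci)
cv2.imwrite('pics/v3.png',cv2.resize(im[:300],(800,429),interpolation=cv2.INTER_CUBIC)[:,:,::-1])
print(env.get_state()['time_s'])
for l in ('driver_1','tweezers','dial'):
    print(l,[(np.round(d['point'],3).tolist(),round(d['conf'],2)) for d in env.find_in(l,'wrist')])
E
```

```text
w 0.011173367918737555
moment [ 0.14 -0.35 -0.06] force [1.5 0.6 5.4] 11.7417
13.65
driver_1 [([0.59, -0.221, 0.006], 0.94), ([0.473, -0.38, 0.007], 0.83), ([0.576, -0.383, 0.01], 0.82)]
tweezers [([0.427, 0.065, 0.024], 0.67), ([0.506, -0.222, 0.009], 0.59)]
dial [([0.527, -0.046, 0.043], 0.7), ([0.572, -0.384, 0.007], 0.68), ([0.471, -0.382, 0.008], 0.24)]
```

View pics/v3.png

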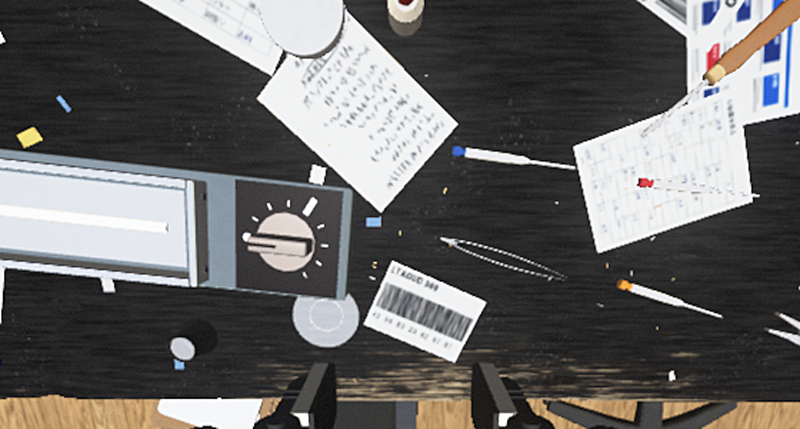

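Run:
```python
from h import *
ci=np.load('v3.npz'); k=.7; c1=dict(fx=291.2693199701968,fy=291.2693199701968,cx=282.09560953472646,cy=213.880718636743,position=np.array([0.57074864,-0.28099853,0.55064041]),rotation=np.array([-0.69928983,0.10183899,-0.10115615,0.70027851]))
k1=560/784
T=dict(blue=((455,151),(575,168),(318,157),(402,168)),red=((638,183),(758,196),(449,178),(529,188)),orange=((617,284),(722,317),(443,249),(518,272)),tw=((441,239),(567,278),(314,218),(403,246)))
def tri(c0,p0,c1,p1):
    d=[ray(c0,*p0),-ray(c1,*p1)]; A=np.array(d).T
    t=np.linalg.lstsq(A,np.array(c1['position'])-c0['position'],rcond=None)[0]
    return c0['position']+t[0]*d[0]
for n,(a,b,c,d) in T.items():
    A,B=[px2w(ci,p[0]*k,p[1]*k,.005) for p in (a,b)]
    m=(A+B)/2; t=np.arctan2(*(A-B)[1::-1])
    tz=[tri(ci,np.array(p)*k,c1,np.array(r)*k1)[2].round(3) for p,r in ((a,c),(b,d))]
    print(n,m.round(3),'len',np.linalg.norm(A-B).round(3),'ang',t.round(3),'z',tz)
    for s in (t,t-np.pi):
        j=ik([m[0],m[1],.0125],s); print('   ',s.round(2),None if j is None else j.round(2)[[0,6]])
for y in (-105,-35,35,105):
    for s in (st[2],st[2]+np.pi): j=ik(S(0,y,75),s);print(y,s.round(2),None if j is None else j.round(2).tolist())
```

```text
blue [ 0.59  -0.237  0.005] len 0.107 ang 1.444 z [np.float64(0.004), np.float64(0.003)]
    1.44 [ 0.57 -0.46]
    -1.7 [ 0.06 -2.37]
red [ 0.565 -0.402  0.005] len 0.11 ang 1.474 z [np.float64(-0.004), np.float64(0.009)]
    1.47 [ 0.84 -0.14]
    -1.67 [ 0.48 -2.56]
orange [ 0.462 -0.396  0.005] len 0.112 ang 1.276 z [np.float64(-0.003), np.float64(0.005)]
    1.28 [ 0.87 -0.3 ]
    -1.87 [ 0.55 -2.61]
tw [ 0.502 -0.234  0.005] len 0.126 ang 1.279 z [np.float64(0.003), np.float64(0.01)]
    1.28 [ 0.54 -0.61]
    -1.86 [ 0.1  -2.27]
-105 -0.1 [-0.13, 0.64, -0.2, 2.14, 0.31, 0.39, -2.26]
-105 3.04 [0.29, 0.79, -0.86, 2.11, 0.97, 0.71, 0.24]
-35 -0.1 [-0.24, 0.66, -0.21, 2.08, 0.31, 0.43, -2.37]
-35 3.04 [0.18, 0.81, -0.87, 2.06, 0.95, 0.74, 0.16]
35 -0.1 [-0.34, 0.68, -0.22, 2.01, 0.3, 0.48, -2.45]
35 3.04 [0.07, 0.84, -0.88, 1.99, 0.94, 0.79, 0.09]
105 -0.1 [-0.43, 0.71, -0.23, 1.93, 0.29, 0.54, -2.53]
105 3.04 [-0.04, 0.87, -0.88, 1.9, 0.91, 0.84, 0.05]
```

```bash
cat >> h.py <<'E'
T=dict(blue=(.590,-.237,1.444,.592,-.221,'driver_1'),red=(.565,-.402,1.474,.575,-.384,'driver_1'),orange=(.462,-.396,1.276,.473,-.381,'driver_1'),tw=(.502,-.234,1.279,.506,-.223,'tweezers'))
def near(n,cam='wrist'):
    t=T[n]; snap(cam,'chk_'+n); c=[d['point'] for d in env.find_in(t[5],cam)]
    d=[np.hypot(p[0]-t[3],p[1]-t[4]) for p in c]
    print(n,'near',min(d,default=9).__round__(3),np.round(c,3).tolist()); return min(d,default=9)<.012
def pick(n):
    x,y,a=T[n][:3]
    env.gripper_to(0.06)
    env.move_pose([x,y,.2],q(a))
    if not near(n) and not near(n): return False
    env.move_linear([x,y,.05],q(a),v=.2)
    env.move_linear([x,y,.0125],q(a),v=.08,until_force=15)
    env.gripper_to(0,40)
    s=env.get_state(); print('z',s['ee_pos'][2].round(4),'w',s['width'].round(4))
    env.move_linear([x,y,.16],q(a),v=.15); print('w',env.get_state()['width'].round(4))
    return env.get_state()['width']>.005
def place(ys,a=None):
    a=st[2] if a is None else a
    env.move_pose(S(0,ys,150),q(a)); w=env.get_state()['width']; print('w over',w)
    if w<.005: return False
    env.move_linear(S(0,ys,85),q(a),v=.15)
    r=env.move_linear(S(0,ys,70),q(a),v=.03,until_force=4)
    s=env.get_state(); print('touch',r,s['ee_pos'].round(4),s['width'].round(4))
    env.gripper_to(.03); env.move_linear(S(0,ys,150),q(a),v=.2); print('t',env.get_state()['time_s']); return True
E
python3 - <<'E'
from h import *
if pick('blue') and place(105):
    env.move_pose(S(-30,60,260),q(0)); im,ci=snap('wrist','p1')
    cv2.imwrite('pics/p1.png',cv2.resize(im[:300],(800,429),interpolation=cv2.INTER_CUBIC)[:,:,::-1])
E
```

```text
blue near 0.002 [[0.571, -0.381, 0.005], [0.591, -0.219, 0.005]]Traceback (most recent call last):
  File "<stdin>", line 2, in <module>
  File "h.py", line 42, in pick
    s=env.get_state(); print('z',s['ee_pos'][2].round(4),'w',s['width'].round(4))
                                                             ^^^^^^^^^^^^^^^^
AttributeError: 'float' object has no attribute 'round'
```

```bash
sed -i "s/s\['width'\].round(4)/round(s['width'],4)/g; s/env.get_state()\['width'\].round(4)/round(env.get_state()['width'],4)/g" h.py
python3 - <<'E'
from h import *
s=env.get_state(); print(s['ee_pos'],s['width'],s['force'])
x,y,a=T['blue'][:3]
env.move_linear([x,y,.16],q(a),v=.15); print(env.get_state()['width'])
if place(105):
    env.move_pose(S(-30,60,260),q(0)); im,ci=snap('wrist'); np.savez('v4.npz',im=im,**ci)
    cv2.imwrite('pics/p1.png',cv2.resize(im[:300],(800,429),interpolation=cv2.INTER_CUBIC)[:,:,::-1])
E
```

```text
[ 0.59023344 -0.23711769  0.01295143] 0.006706067957048456 [-1.03510637  0.26770526  6.13526192]
0.006403692757520601
w over 0.00656433693818677
touch True [0.5585 0.2974 0.0729] 0.0066
t 22.3833
```

View pics/p1.png

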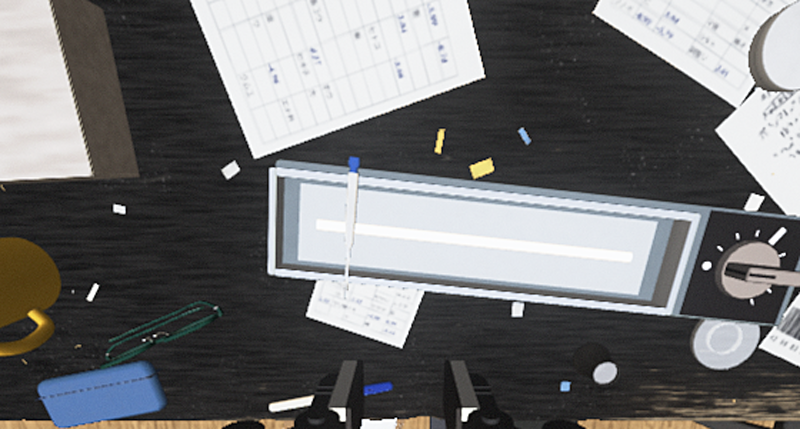

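```bash
cat >> h.py <<'E'
def ends(ci,pts,k,z=.064):
    r=R.from_euler('z',-st[2]).as_matrix()
    P=[r@(px2w(ci,u*k,v*k,z)-[st[0],st[1],0])*1e3 for u,v in pts]
    m=(P[0]+P[1])/2; d=P[0]-P[1]; print('mid mm',m.round(1),'len',np.linalg.norm(d).round(1),'skew deg',np.degrees(np.arctan2(d[1],d[0])).round(1))
E
python3 - <<'E'
from h import *
ends(np.load('v4.npz'),[(354,157),(346,298)],.7)
for n,ys in (('red',35),('orange',-35)):
    if not(pick(n) and place(ys)): print('STOP',n); break
im,ci=snap('wrist','now')
E
```

```text
mid mm [1.00e-01 1.04e+02 6.40e+01] len 108.5 skew deg 0.6
red near 0.003 [[0.572, -0.384, 0.006]]
z 0.013 w 0.0065
w 0.0066
w over 0.006423996933788967
touch True [0.5512 0.2278 0.0728] 0.0067
t 33.2
orange near 0.001 [[0.472, -0.38, 0.01]]
z 0.0129 w 0.0067
w 0.0065
w over 0.006569056155995447
touch True [0.544  0.1582 0.0728] 0.007
t 43.075
```

Run:
```python
from h import *
ok=pick('tw') and place(-105); print(ok)
env.move_pose(S(-30,-20,260),q(0)); im,ci=snap('wrist'); np.savez('v5.npz',im=im,**ci)
cv2.imwrite('pics/p2.png',cv2.resize(im[:300],(800,429),interpolation=cv2.INTER_CUBIC)[:,:,::-1])
```

```text
tw near 0.046 [[0.47, -0.194, 0.008]]
tw near 0.044 [[0.472, -0.196, 0.009]]
False
```

View pics/p2.png

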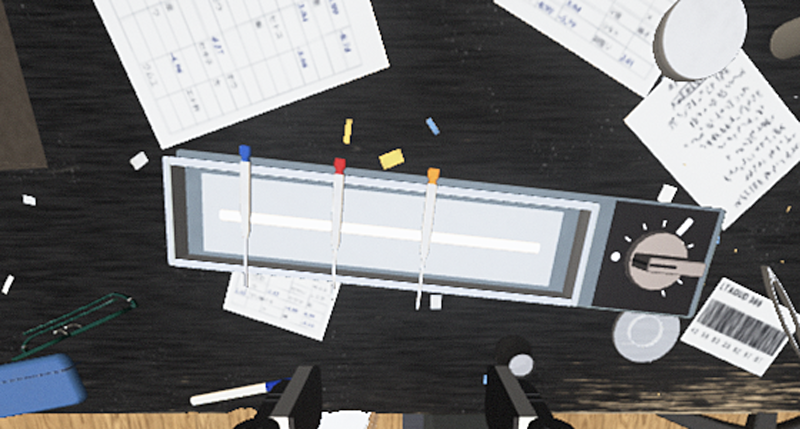

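Run:
```python
from h import *
for p in ([(245,148),(247,288)],[(340,159),(334,295)],[(434,170),(418,308)]): ends(np.load('v5.npz'),p,.7)
env.move_pose([.47,-.18,.22],q(0)); im,ci=snap('wrist'); np.savez('v6.npz',im=im,**ci)
cv2.imwrite('pics/p3.png',cv2.resize(im[:300],(800,429),interpolation=cv2.INTER_CUBIC)[:,:,::-1])
```

```text
mid mm [ -0.  103.6  64. ] len 106.6 skew deg 0.7
mid mm [ 0.5 33.5 64. ] len 104.8 skew deg 0.8
mid mm [ -1.7 -36.3  64. ] len 108.3 skew deg 0.2
```

View pics/p3.png

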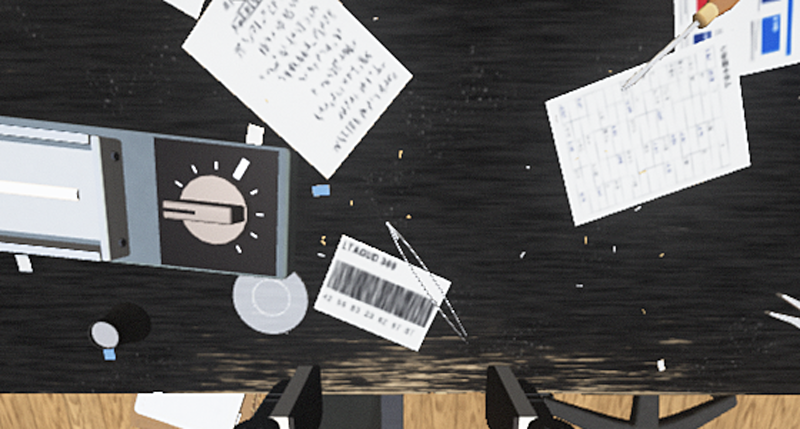

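Run:
```python
from h import *
import h
ci=np.load('v6.npz')
A,B=[px2w(ci,u*.7,v*.7,.006) for u,v in ((388,222),(466,339))]
m=(A+B)/2; t=np.arctan2(*(A-B)[1::-1]); print(m,np.linalg.norm(A-B),t)
h.T['tw']=(m[0],m[1],t,.471,-.195,'tweezers')
ok=pick('tw') and place(-105); print(ok)
env.move_pose(S(-30,-60,260),q(0)); im,ci=snap('wrist'); np.savez('v7.npz',im=im,**ci)
cv2.imwrite('pics/p4.png',cv2.resize(im[:300],(800,429),interpolation=cv2.INTER_CUBIC)[:,:,::-1])
```

```text
[ 0.46010453 -0.20080921  0.006     ] 0.12268277558602718 0.5905656201578324
tw near 0.002 [[0.471, -0.193, 0.009]]
z 0.0129 w 0.0104
w 0.0105
w over 0.010818911900050526
touch True [0.5366 0.0885 0.0719] 0.0107
t 55.4083
True
```

View pics/p4.png

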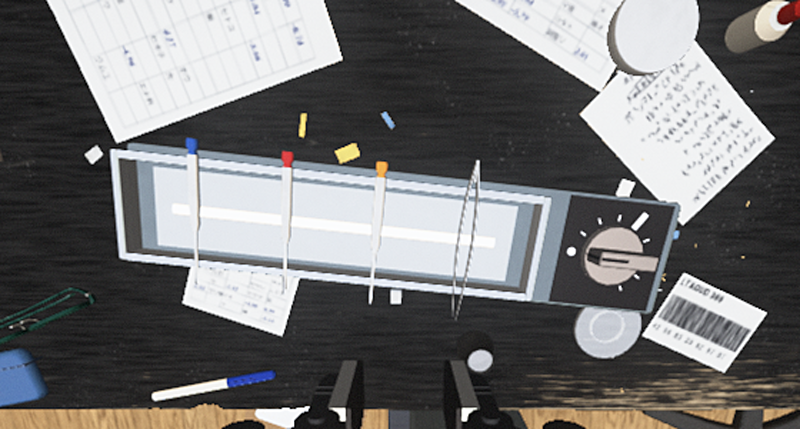

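Run:
```python
from h import *
ends(np.load('v7.npz'),[(478,160),(456,319)],.7)
turn(1.467,-.627,n=14)
env.move_pose(S(-25,-130,240),q(0)); im,ci=snap('wrist'); np.savez('v8.npz',im=im,**ci)
c=w2px(ci,S(0,-236,56)).astype(int); print(c)
crop=cv2.resize(im[c[1]-45:c[1]+45,c[0]-60:c[0]+60],None,fx=4.67,fy=4.67,interpolation=cv2.INTER_CUBIC)
cv2.imwrite('pics/p5.png',np.vstack([cv2.resize(im[60:260,:],(560,200)),crop[:,:560]])[:,:,::-1])
```

```text
mid mm [  -0.7 -107.6   64. ] len 124.5 skew deg 0.5
w 0.011200885594024185
moment [ 1.32  0.16 -0.06] force [-1.2  5.4 10.9] 63.1667
[379 181]
```

View pics/p5.png

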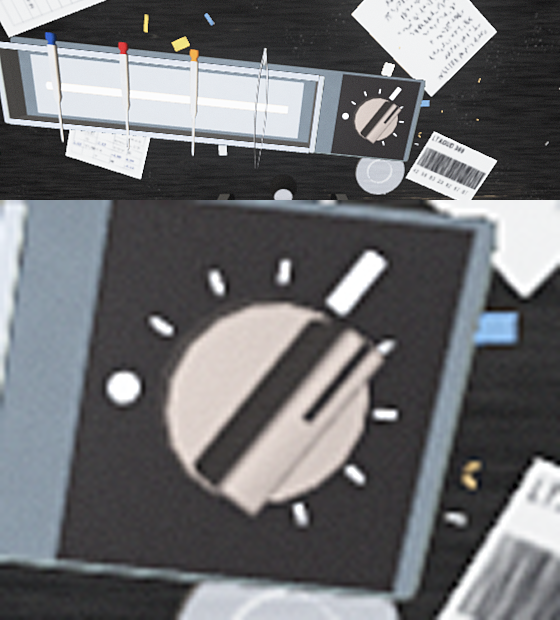

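Run:
```python
from h import *
ci=np.load('v8.npz')
f=lambda u,v,z:px2w(ci,u/4.67+379-60,(v-200)/4.67+181-45,z)
for n,a,b,z in (('line',(372,344),(308,418),.068),('edge',(374,348),(263,512),.068),('edge2',(330,320),(220,480),.068),('tick',(374,260),(338,306),.035)):
    d=f(*a,z)-f(*b,z); A=np.arctan2(d[1],d[0]); print(n,A.round(3),'dial',(st[2]+np.pi/2-A).round(3))
d=f(356,283,.035)-S(0,-236); print('tick from centre',np.arctan2(d[1],d[0]))
d=f(124,387,.035)-S(0,-236); print('dot from centre',np.arctan2(d[1],d[0]))
```

```text
line -0.651 dial 2.118
edge -0.519 dial 1.985
edge2 -0.537 dial 2.003
tick -0.605 dial 2.072
tick from centre -0.6692731328919561
dot from centre 1.4927365059013218
```

Run:
```python
from h import *
p=S(0,-236,0)
env.move_pose([p[0]-.03,p[1],.19],q(0)); im,ci=snap('wrist')
c=w2px(ci,S(0,-236,56)).astype(int)
crop=cv2.resize(im[c[1]-45:c[1]+45,c[0]-55:c[0]+55],None,fx=6,fy=6,interpolation=cv2.INTER_CUBIC)[:,:,::-1].copy()
for th,col in ((2.094,(0,0,255)),):
    ph=np.pi/2-th; u=np.array([np.cos(ph),np.sin(ph)]); w=np.array([-u[1],u[0]])
    pts=[w2px(ci,S(*(np.array([0,-236])+i*23*u+j*6*w),68)) for i,j in ((1,1),(1,-1),(-1,-1),(-1,1))]
    P=np.array([((x-[c[0]-55,c[1]-45])+.5)*6 for x in pts]).astype(np.int32)
    cv2.polylines(crop,[P],True,col,1)
cv2.imwrite('pics/p6.png',crop)
```

```text
(no output)
```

View pics/p6.png

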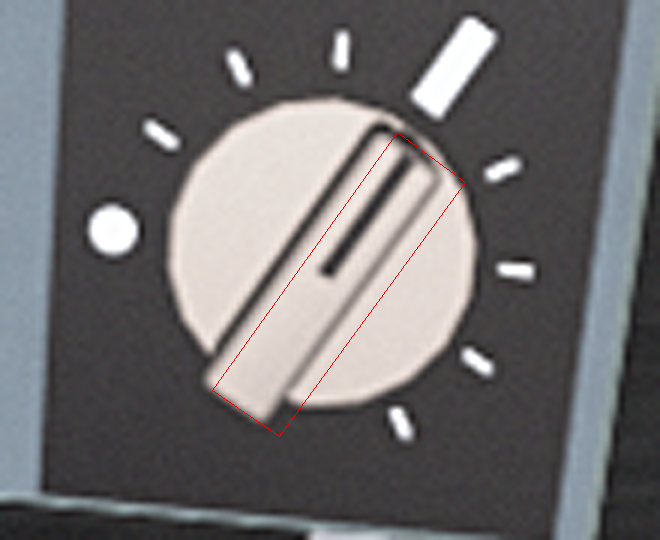

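The pointer line is parallel to the 120° model outline and points at the long thick tick. All four tools lie square across the rails.

```bash
python3 -c "
from h import *
print(env.get_state()['time_s'],env.hand_in())"
```

```text
the job is handed in; nothing more can be done
65.4833 None
```

Handed in at 65 s: the dial was first set to off, the three slim screwdrivers and the tweezers (knocked aside mid-run, then found again) now lie square across both rails, within about 2 mm of centre and about 60 mm apart, and the dial is at the long thick tick.

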